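# Open the jeweller's stock box past its hidden safety catch

## Task

Open the stock box: draw the side bolt fully back, raise the lid a little until the hidden safety catch holds it, then feel under the front lip for the catch tongue, push it to the left and raise the lid past it until it stands open by itself at sixty degrees or so. Be gentle with the box, the lid and the catch - nothing may be forced - and leave the things lying around where they are.

Things in the scene. Friction and masses are not known exactly. Their poses are not given: they have to be found in the camera images.
- stock_box: Low timber box fixed to the table, 180 mm deep (x), 220 mm wide (y), rim 95 mm high, with a sheet metal lid. Origin: centre of its underside; x points to its back (hinge side), y to its left, z up; its front faces the robot. Box, lid and catch bend if pushed or squeezed with more than 30 N (the side bolt may be gripped harder).
- lid_lip (a point): Middle of the lower edge of the lid's front skirt; moves with the lid, axes as the lid's (x to the hinge, y to the box's left). The 6 mm lid plate overhangs the front wall by 38 mm and ends in a 4 mm skirt, 224 mm wide, reaching 33 mm below the rim (62 mm above the table when shut). Lift it from below with a finger slanting in from the front.
- lid (a joint): Lid angle in rad: 0 shut, 1.7 fully open, about the hinge line on the box's back rim (x = +90 mm, 95 mm up, along y). The catch stops it at about 0.17 (lip raised 36 mm). With the tongue held at its end, raise the lip about 15 mm more (same finger, under the skirt) and the lid is past the catch. The stiff hinge holds it where it is left; about 6 N at the lip raises it.
- bolt_knob (a point): Middle of the upright round knob of the side bolt, 15 mm in diameter and 24 mm tall, its top 140 mm above the table, on a small steel plate on the box's right (-y) side. Pinch it or push it. Its axes are parallel to the box's. The plate's guide straps beside the knob are 115 mm high.
- bolt (a joint): Travel of the side bolt in m: 0 shut (its end lies over the lid's edge), 0.028 fully drawn to the box's right (-y); clear of the lid from about 0.018. Stays where it is left; about 3 N moves it.
- ring_box: Small light ring box, 54x50x43 mm, a bystander. Origin: centre of its underside.
- dapping_block: Brass-coloured doming cube, 42 mm, a bystander. Origin: centre of its underside.
- sanding_block: Sanding block 42x72x24 mm, a bystander. Origin: centre of its underside.
- catch_slot (a point): Middle of the slot in the box's front wall, 78 mm up, axes as the box's. The safety catch, a flat dark steel tongue, stands out of the slot by 30 mm, 65 to 91 mm above the table, 9 mm thick in y. Its middle lies anywhere within 30 mm left or right of this point, each time elsewhere: feel for it. The shut lid's skirt hides it; below the raised skirt a finger can sweep along it.
- catch_pivot (a point): Point 14 mm behind catch_slot, on the line where the tongue's upright pivot lies (beside it by the same unknown shift). The tongue swings only to the box's left (+y), about 3 N rising to 6 N; end stop after about 17 mm of push at 22 mm out from the front wall. It frees the lid near that end, springs back when let go, and drags while the lid is pulled hard up against it.

How it is judged:
On the way, in this order (a step that is already met when the one before it is completed fails the run):
1. the side bolt is drawn back with the lid still shut (value of joint bolt above 0.02 m and value of joint lid below 0.06 rad), for 0.2 s.
2. the lid is raised a little, onto the safety catch (value of joint lid between 0.09 and 0.2 rad), for 0.2 s.
3. the lid is past the safety catch (value of joint lid above 0.28 rad), for 0.1 s.
At the end, for the whole second after the job is handed in: The bolt is drawn back at least 20 mm and the lid stands still, open by itself at least 0.8 rad (46 degrees) (value of joint lid above 0.8 rad and velocity of joint lid between -0.05 and 0.05 rad/s and value of joint bolt above 0.02 m); the robot touches nothing.
It fails at once if the box, its lid or its catch is loaded with more than 30 N (contact force between the arm and stock_box above 30 N).
It fails at once if the box, its lid or its catch is loaded by the fingers with more than 30 N (contact force between the fingers and stock_box above 30 N).
It fails at once if the ring box is shoved (distance of ring_box from where it was at the start of the episode above 0.02 m).
It fails at once if the doming cube is shoved (distance of dapping_block from where it was at the start of the episode above 0.02 m).
It fails at once if the sanding block is shoved (distance of sanding_block from where it was at the start of the episode above 0.02 m).
It also fails if it takes over 58 s, if anything falls off the work surface, if the arm or the gripper's body presses on something with over 40 N, if the wrist force passes 120 N, or if a joint passes its speed limit or range.

## Robot

A 6-joint arm with a two-finger parallel gripper is mounted at the origin on a cart in front of the work surface, level with it; the furniture and walls round the work are solid. World frame = base frame: x ahead of the robot, y to its left, z up, the work surface at z = 0. Lengths are in m, angles in rad, forces in N, time in s.
With the tool pointing down it reaches from about 0.375 to 0.9 m from the base axis. Payload 3.1 kg.
Tool frame: the origin (TCP) lies on the mounting face of the last link; the fingertips stand 182 mm ahead of it and the grasp point (between the pads) lies 164 mm ahead of it; z points along the fingers, y is the direction in which the jaws open and shut (so a half turn about z gives the same grasp; the last joint's range is limited). The gripper opens to 87 mm and grips with 3 to 60 N. Pads are 19 mm wide; open, the fingers measure 117 mm over their backs; the gripper's body (75 mm by 190 mm) begins 51 mm behind the grasp point.
Start: joints at [0.998, 0.527, 1.433, -0, 1.181, -0.178], TCP at [0.24, 0.577, 0.405] pointing down, gripper open.
Joint ranges: [-3.08, 3.08], [-0.75, 2.2], [0.22, 2.44], [-1.43, 4.57], [0, 2.65], [-2.85, 2.85]. Speed limits (rad/s): [2.79, 2.79, 3.14, 3.14, 3.14, 3.14].

## Interface

Orientations are given as a rotation vector (axis times angle).
In Python, from bench import arm gives the robot as it stands. The module is installed in compiled form; this text tells all that it offers.
- The arm moves only by the shell command python3 -m crank 'ROWS' [OPENING]. ROWS is JSON, a list that holds one entry, the list of rows, each a list of 4 numbers: the shift along the tool's x, y, z in mm, then the turn about the tool's z in rad. In form: [[[x, y, z, turn], ...]]. A call has 1 to 8 rows; each row shifts and turns the commanded pose from where the row before left it, along the tool's axes as they then stand; what a row does not reach is not made up. A row lasts 1/12 s, in which the tool goes at most 41.7 mm and 7.16 degrees, less where a joint would pass 70% of its speed; a pose out of reach is approached as far as the arm can. A call is refused whole if a number of a shift passes 41.7 or a number of a turn 0.125, either way. A call with a gripper value outside its range is refused whole. OPENING is the opening, from 0 (shut) to 1 (fully open), set as the call begins (- or left out, the last holds). The fingers move at their own pace and stop on an object; the grip force is fixed at half the most. Time passes only in rows, so rows that do not move let the fingers close. It gives the time, the measured TCP pose, the force and the opening at its end, in the units of the state.
- arm.get_obs(): the state, without advancing time (a new reading comes with each control period).
- arm.snapshot(name): name is "scene" or "top" or "wrist"; returns the picture (384x512x3 uint8, red, green, blue); there is no depth.
- arm.calibration(name): a dict with "mtx" (3x3 intrinsics, pixels), "distortion" ([k1, k2, p1, p2, k3] as OpenCV has them; the pictures are not rectified), "R" (3x3) and "t" (3): a world point X has camera coordinates R X + t. Camera axes: x right, y down, z forward; pixel columns grow to the right and rows downward; lengths in m; the calibration is good to about 2 mm. A picture is of the moment at which its call begins: read the wrist's pose just before it. calibration takes no time and is no camera call; for the wrist camera it gives the pose at the moment of the call.
- arm.finish_job(): hands the job in, once; it reports no verdict.
The state is a dict: "time": time; "q": joint angles; "joint_vel": joint speeds; "effort": joint torques, N m; "tool_pos": TCP position; "ee_rot": TCP orientation; "contact_force": force on the tool from outside, world axes, zero at the start; "wrist_torque": the same for the moment, N m; "gripper_width": finger opening in m.
Only numpy, scipy, OpenCV 4.12 (cv2) and the standard library are available. Lean on these libraries where they do the work, as an engineer would, in place of code of your own. Each camera call takes 0.05 s, during which the arm holds its last target.

## Working session

There is one attempt and no reset: what is moved stays moved. The work goes in short steps, Python scripts to look and compute and a shell command to move; the robot and the scene stay as the last step left them, time stands still between calls to the robot, and variables do not carry over. Pictures are saved under pics/ and viewed, and the job is handed in when it is done.

```bash
mkdir -p pics
cat > h.py <<'E'
import numpy as np, cv2
from bench import arm
from scipy.spatial.transform import Rotation as R
def snap(name,fn):
    im=arm.snapshot(name); cv2.imwrite('pics/'+fn,im[:,:,::-1]); return im
def crop(src,fn,u0,v0,u1,v1,s):
    im=cv2.imread('pics/'+src)[v0:v1,u0:u1]; cv2.imwrite('pics/'+fn,cv2.resize(im,None,fx=s,fy=s,interpolation=cv2.INTER_CUBIC))
def ray(name,u,v,c=None):
    c=c or arm.calibration(name); K=np.array(c['mtx']);d=np.array(c['distortion']);Rm=np.array(c['R']);t=np.array(c['t'])
    p=cv2.undistortPoints(np.array([[[u,v]]],float),K,d)[0,0]
    o=-Rm.T@t; w=Rm.T@np.array([p[0],p[1],1]); return o,w
def at_z(name,u,v,z,c=None):
    o,w=ray(name,u,v,c); return o+w*(z-o[2])/w[2]
def proj(name,P,c=None):
    c=c or arm.calibration(name); 
    return cv2.projectPoints(np.atleast_2d(np.array(P,float)),cv2.Rodrigues(np.array(c['R']))[0],np.array(c['t']),np.array(c['mtx']),np.array(c['distortion']))[0][:,0]
E
python3 - <<'E'
from h import *
np.set_printoptions(precision=4,suppress=True)
o=arm.get_obs(); print({k:np.round(v,4) for k,v in o.items()}); print(R.from_rotvec(o['ee_rot']).as_matrix())
for n in ['scene','top','wrist']: snap(n,n+'0.png');
E
```

```text
{'time': np.float64(0.0), 'q': array([ 0.9975,  0.5285,  1.4339, -0.    ,  1.1814, -0.1785]), 'joint_vel': array([-0.0012,  0.0014, -0.0019,  0.0007, -0.0001,  0.0021]), 'effort': array([ -0.001 , -44.0045, -17.6588,   0.0631,   0.0581,  -0.0002]), 'tool_pos': array([0.2402, 0.5766, 0.4038]), 'ee_rot': array([-0.616 , -3.0798,  0.0032]), 'contact_force': array([-0.4024,  0.6567, -0.4926]), 'wrist_torque': array([0.0264, 0.0319, 0.0108]), 'gripper_width': np.float64(0.0869)}
[[-0.9231  0.3846 -0.0012]
 [ 0.3846  0.9231 -0.0019]
 [ 0.0004 -0.0022 -1.    ]]
```

View pics/scene0.png

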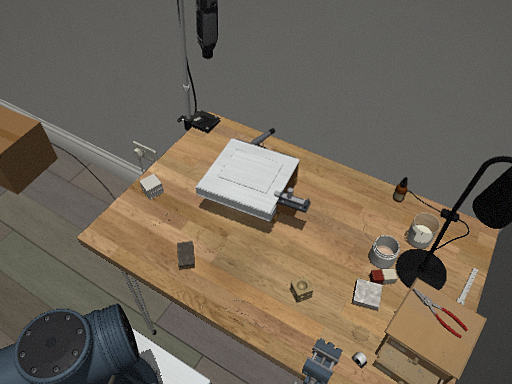

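View pics/top0.png

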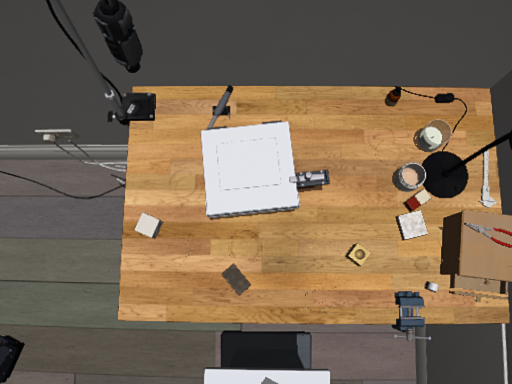

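View pics/wrist0.png

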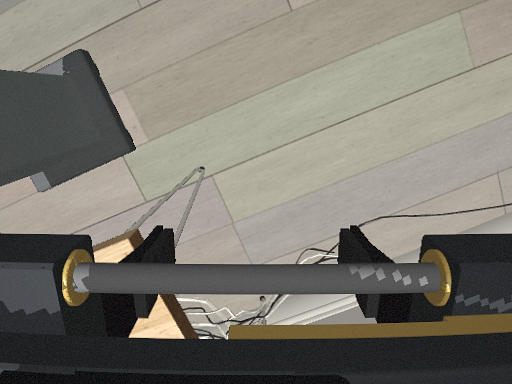

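The scene and top views show the box with its bolt on the right (knob near top px (305,180)). The ring box is at left (148,225), the sanding block in front (236,279) and the cube front right (358,254). The wrist view shows only the floor.

Run:
```python
from h import *
crop('top0.png','top0c.png',190,110,340,225,5)
crop('scene0.png','scene0c.png',180,120,330,235,5)
```

```text
(no output)
```

View pics/top0c.png

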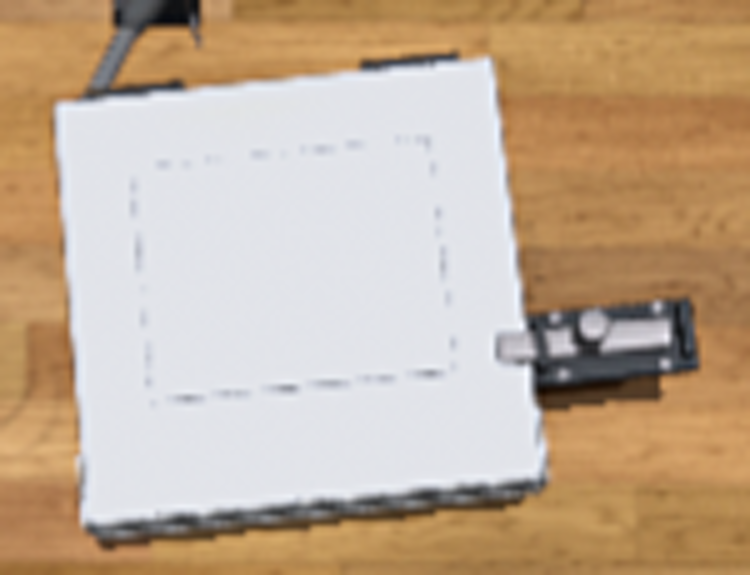

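View pics/scene0c.png

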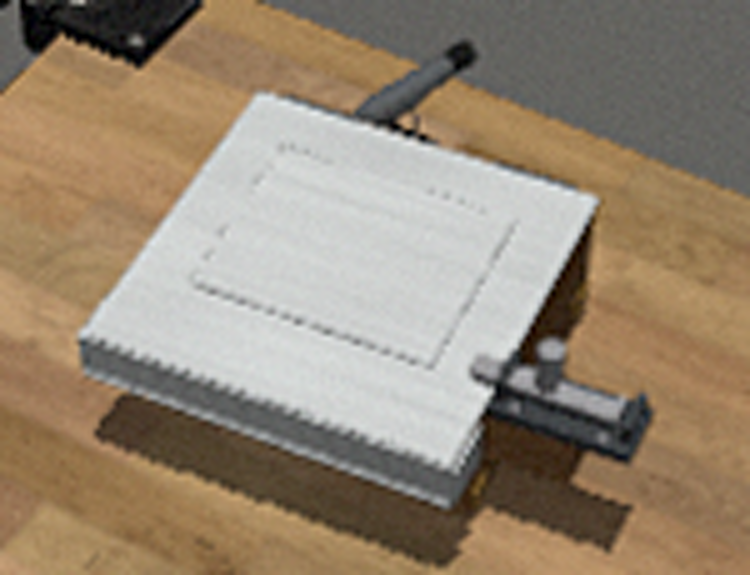

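Run:
```python
from h import *
np.set_printoptions(precision=4,suppress=True)
f=lambda u,v,z:at_z('top',190+(u+.5)/5-.5,110+(v+.5)/5-.5,z)
C=[f(*p,.101) for p in [(55,102),(492,58),(544,478),(83,520)]]
for c in C: print(c)
print('sides',[np.linalg.norm(C[i]-C[(i+1)%4]) for i in range(4)])
ey=(C[0]-C[1])+(C[3]-C[2]); ex=(C[0]-C[3])+(C[1]-C[2])
print('yaws',np.arctan2(-ey[0],ey[1]),np.arctan2(ex[1],ex[0]))
fm=(C[2]+C[3])/2; bm=(C[0]+C[1])/2; print('front mid',fm,'back mid',bm)
k=f(594,320,.14); print('knob top',k)
yaw=(np.arctan2(-ey[0],ey[1])+np.arctan2(ex[1],ex[0]))/2
ux=np.array([np.cos(yaw),np.sin(yaw),0]);uy=np.array([-np.sin(yaw),np.cos(yaw),0])
cen=(fm+bm)/2+ux*(.128-.09)/2
print('yaw',yaw,'box origin',cen, 'knob rel', (k-cen)@ux,(k-cen)@uy)
for n,p,z in [('ring',(148,224),.043),('cube',(359,253),.042),('sand',(236,278),.024)]: print(n,at_z('top',*p,z))
# scene check
q=lambda u,v:(180+(u+.5)/5-.5,120+(v+.5)/5-.5)
for p,z in [((258,95),.101),((598,200),.101),((462,470),.101),((80,340),.101),((550,345),.14)]: print(at_z('scene',*q(*p),z))
```

```text
[0.7454 0.1703 0.101 ]
[ 0.7692 -0.0506  0.101 ]
[ 0.5544 -0.0751  0.101 ]
[0.5319 0.1494 0.101 ]
sides [np.float64(0.22218582329881145), np.float64(0.21626222501759315), np.float64(0.2256349938285344), np.float64(0.21453711385946464)]
yaws 0.10362685589936078 0.10561352546850943
front mid [0.5431 0.0372 0.101 ] back mid [0.7573 0.0599 0.101 ]
knob top [ 0.6242 -0.0964  0.14  ]
yaw 0.1046201906839351 box origin [0.6691 0.0505 0.101 ] knob rel -0.06002176380386265 -0.14136566343519202
ring [0.5118 0.3072 0.043 ]
cube [ 0.443  -0.2319  0.042 ]
sand [0.3779 0.0785 0.024 ]
[0.7387 0.1683 0.101 ]
[ 0.7654 -0.051   0.101 ]
[ 0.5541 -0.0812  0.101 ]
[0.5234 0.1436 0.101 ]
[ 0.6228 -0.0938  0.14  ]
```

```bash
python3 -m crank '[[[0,0,0,-0.125],[0,0,0,-0.125],[0,0,0,-0.125],[0,0,0,-0.125]]]' 0.4
cat >> h.py <<'E'
def st():
    o=arm.get_obs(); M=R.from_rotvec(o['ee_rot']).as_matrix(); np.set_printoptions(precision=4,suppress=True)
    tip=o['tool_pos']+M[:,2]*.182
    print('t',o['time'],'q',o['q'],'pos',o['tool_pos'],'tip',tip,'F',np.round(o['contact_force'],1),'w',o['gripper_width']); print(M)
    return o,M,tip
def togo(P,M,pos): return 1000*M.T@(np.array(P)-pos)
E
python3 - <<'E'
from h import *
o,M,tip=st()
print(togo([.6235,-.095,.404],M,o['tool_pos']))
c=arm.calibration('wrist'); print('cam in tool',M.T@(-np.array(c['R']).T@np.array(c['t'])-o['tool_pos']), np.array(c['R'])@M)
E
```

```text
time: 0.48
tool_pos: [0.2403, 0.5768, 0.4043]
ee_rot: [0.175, -3.136, 0.001]
contact_force: [0.1, 0.5, 0.5]
gripper_width: 0.0681
t 0.4833 q [ 0.9975  0.5279  1.4333 -0.      1.1814 -0.6847] pos [0.2403 0.5768 0.4043] tip [0.2402 0.5766 0.2223] F [0.1 0.5 0.5] w 0.068064246807542
[[-0.9938 -0.1112 -0.0006]
 [-0.1112  0.9938 -0.0009]
 [ 0.0006 -0.0008 -1.    ]]
[-306.1775 -710.2281    0.6663]
cam in tool [ 0.0754 -0.0004  0.0203] [[ 0.0003  1.      0.0001]
 [-0.9613  0.0003 -0.2754]
 [-0.2754 -0.      0.9613]]
```

```bash
python3 -m crank '[[[-16,-37.4,0,0],[-16,-37.4,0,0],[-16,-37.4,0,0],[-16,-37.4,0,0],[-16,-37.4,0,0],[-16,-37.4,0,0],[-16,-37.4,0,0],[-16,-37.4,0,0]]]'
python3 -m crank '[[[-16,-37.4,0,0],[-16,-37.4,0,0],[-16,-37.4,0,0],[-16,-37.4,0,0],[-16,-37.4,0,0],[-16,-37.4,0,0],[-16,-37.4,0,0],[-16,-37.4,0,0]]]'
python3 -m crank '[[[-16,-37.4,10,0],[-16,-37.4,10,0],[-18,-37,5,0]]]'
python3 - <<'E'
from h import *
o,M,tip=st()
c=arm.calibration('wrist'); snap('wrist','w1.png'); snap('top','t1.png')
print(togo([.6235,-.095,.304],M,o['tool_pos']))
np.save('c1.npy',c,allow_pickle=True)
E
```

```text
time: 1.15
tool_pos: [0.3995, 0.291, 0.4047]
ee_rot: [0.166, -3.137, 0.0]
contact_force: [0.5, -0.6, 0.8]
gripper_width: 0.0354
time: 1.82
tool_pos: [0.5583, 0.0067, 0.4045]
ee_rot: [0.164, -3.137, -0.0]
contact_force: [0.3, 0.9, 0.1]
gripper_width: 0.035
time: 2.07
tool_pos: [0.619, -0.0987, 0.3784]
ee_rot: [0.164, -3.135, -0.002]
contact_force: [0.3, 0.8, 0.8]
gripper_width: 0.0349
t 2.0667 q [-0.3362  0.5596  1.4536  0.      1.1312 -2.0117] pos [ 0.619  -0.0987  0.3784] tip [ 0.6185 -0.0986  0.1964] F [0.3 0.8 0.8] w 0.03491561360447611
[[-0.9945 -0.1045 -0.0027]
 [-0.1045  0.9945  0.001 ]
 [ 0.0026  0.0013 -1.    ]]
[-5.044   3.158  74.4287]
```

View pics/w1.png

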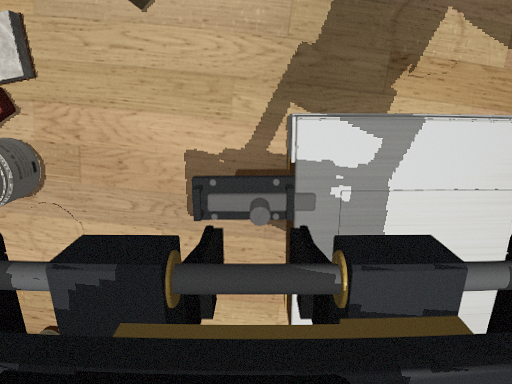

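The wrist view (image up is toward the robot) has the bolt plate centred at (243,200), the knob top near (260,209), and the lid's right edge at column 293. I'll measure these in world coordinates.

Run:
```python
from h import *
crop('w1.png','w1c.png',180,100,340,240,5)
c=np.load('c1.npy',allow_pickle=True).item()
print(at_z('wrist',260,209,.14,c),at_z('wrist',290,115,.101,c), at_z('wrist',293,220,.101,c))
```

```text
[ 0.61740783 -0.09635662  0.14      ] [ 0.55405087 -0.08003007  0.101     ] [ 0.63716845 -0.06655497  0.101     ]
```

View pics/w1c.png

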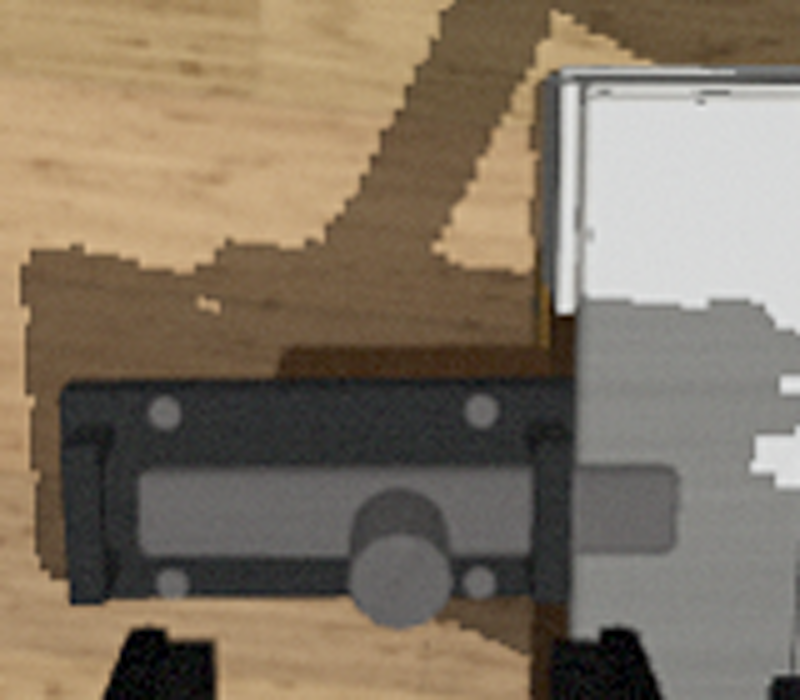

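```bash
python3 -m crank '[[[-4,2.5,20,0],[0,0,25,0],[0,0,20,0],[0,0,9,0],[0,0,0,0]]]'
python3 -m crank '[[[0,-5,0,0],[0,-3,0,0],[0,-2,0,0],[0,-2,0,0],[0,0,0,0]]]'
```

```text
time: 2.58
tool_pos: [0.6216, -0.0932, 0.3033]
ee_rot: [0.165, -3.132, -0.004]
contact_force: [-1.0, -0.2, 0.0]
gripper_width: 0.0351
time: 3.0
tool_pos: [0.6244, -0.1061, 0.3071]
ee_rot: [-0.164, 3.135, -0.0]
contact_force: [0.1, 0.9, 1.6]
gripper_width: 0.0344
```

```bash
python3 -m crank '[[[0,-6,0,0],[0,-6,0,0],[0,-6,0,0],[0,0,0,0]]]'
python3 - <<'E'
from h import *
st(); c=arm.calibration('wrist'); snap('wrist','w2.png')
E
```

```text
time: 3.33
tool_pos: [0.6261, -0.1251, 0.3061]
ee_rot: [-0.164, 3.137, -0.002]
contact_force: [-0.5, 0.4, 0.9]
gripper_width: 0.035
t 3.3333 q [-0.3719  0.6625  1.4823 -0.0008  0.996  -2.0466] pos [ 0.6261 -0.1251  0.3061] tip [ 0.6262 -0.1253  0.1241] F [-0.5  0.4  0.9] w 0.0350369315836262
[[-0.9946 -0.1042  0.0005]
 [-0.1042  0.9946 -0.001 ]
 [-0.0004 -0.001  -1.    ]]
```

View pics/w2.png

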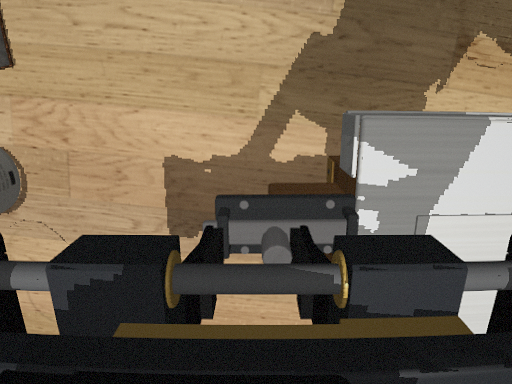

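```bash
python3 -m crank '[[[0,-4,0,0],[0,-3,0,0],[0,-1,0,0],[0,0,0,0]]]'
python3 - <<'E'
from h import *
st()
E
```

```text
time: 3.72
tool_pos: [0.6265, -0.1308, 0.3055]
ee_rot: [0.164, -3.136, -0.006]
contact_force: [-0.3, 5.4, 2.0]
gripper_width: 0.0346
t 3.7167 q [-0.3807  0.6653  1.4775  0.0034  1.0012 -2.0576] pos [ 0.6265 -0.1308  0.3055] tip [ 0.6263 -0.1302  0.1235] F [-0.3  5.4  2. ] w 0.03461942541635651
[[-0.9946 -0.1041 -0.0012]
 [-0.1041  0.9946  0.0036]
 [ 0.0008  0.0037 -1.    ]]
```

```bash
python3 -m crank '[[[0,-2,0,0],[0,-1,0,0],[0,0,0,0]]]'
python3 - <<'E'
from h import *
st()
E
```

```text
time: 3.97
tool_pos: [0.6266, -0.1319, 0.3054]
ee_rot: [0.163, -3.136, -0.013]
contact_force: [0.5, 12.1, 3.0]
gripper_width: 0.035
t 3.9667 q [-0.3829  0.6662  1.4761  0.008   1.0044 -2.0617] pos [ 0.6266 -0.1319  0.3054] tip [ 0.6262 -0.1304  0.1234] F [ 0.5 12.1  3. ] w 0.03499115810614828
[[-0.9946 -0.1035 -0.0022]
 [-0.1035  0.9946  0.0081]
 [ 0.0013  0.0083 -1.    ]]
```

```bash
python3 -m crank '[[[0,9,0,0],[0,0,-25,0],[0,0,-30,0],[0,0,-30,0.125],[0,0,-30,0.125],[0,0,-20,0.125],[0,0,-20,0.125],[0,0,-20,0.125]]]' 
python3 -m crank '[[[0,0,-20,0.125],[0,0,-20,0.125],[0,0,-20,0.125],[0,0,-20,0.125],[0,0,-20,0.125],[0,0,-20,0.125],[0,0,-20,0.125],[0,0,-20,0.125]]]' 0
python3 - <<'E'
from h import *
st(); snap('top','t2.png');crop('t2.png','t2c.png',190,110,340,225,5)
E
```

```text
time: 4.63
tool_pos: [0.6259, -0.1264, 0.482]
ee_rot: [0.817, 3.033, -0.004]
contact_force: [0.2, -1.6, 0.0]
gripper_width: 0.0348
time: 5.3
tool_pos: [0.6259, -0.1264, 0.6416]
ee_rot: [2.172, 2.269, -0.003]
contact_force: [0.9, -0.5, 0.7]
gripper_width: 0.0008
t 5.3 q [-0.3736  0.3913  1.0261 -0.0022  1.724  -0.4177] pos [ 0.6259 -0.1264  0.6416] tip [ 0.6258 -0.1268  0.4596] F [ 0.9 -0.5  0.7] w 0.0008412231673561919
[[-0.0437  0.999  -0.0006]
 [ 0.999   0.0437 -0.0021]
 [-0.0021 -0.0007 -1.    ]]
```

View pics/t2.png

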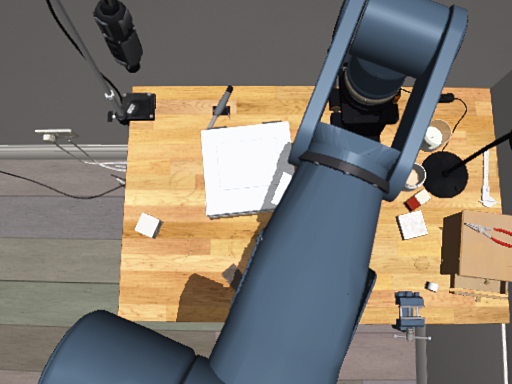

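The top view shows the arm high above the bolt side, with nothing disturbed.

```bash
python3 -m crank '[[[0,0,-15,0.125],[0,0,-15,0.125],[0,0,-15,0.125],[0,0,-15,0.125],[0,0,-15,0.125],[0,0,-15,0.125],[0,0,-15,0.125],[0,0,-15,0.125]]]'
python3 - <<'E'
from h import *
st()
E
python3 -m crank '[[[0,0,-20,0.125],[0,0,-20,0.125],[0,0,-20,0.125],[0,0,-20,0.125]]]'
python3 - <<'E'
from h import *
from scipy.optimize import least_squares
o,M,tip=st()
D=[(.5285,1.4339,.6246,.4038),(.5596,1.4536,.6268,.3784),(.6625,1.4823,.6385,.3061),(.3913,1.0261,.63853,.6416),(o['q'][1],o['q'][2],np.hypot(*o['tool_pos'][:2]),o['tool_pos'][2])]
def f(p):
    e=[]
    for a,b,r,z in D:
        e+=[p[0]*np.sin(a)+p[1]*np.sin(a+b)+p[2]-r, p[3]+p[0]*np.cos(a)+p[1]*np.cos(a+b)-z]
    return e
s=least_squares(f,[.4,.4,0,.2]); print(s.x,s.cost,s.fun)
E
```

```text
time: 6.02
tool_pos: [0.6262, -0.1264, 0.7605]
ee_rot: [2.993, 0.954, -0.003]
contact_force: [-0.6, 0.5, 0.3]
gripper_width: 0.0006
t 6.0167 q [-0.3735  0.3961  0.7261 -0.0018  2.0203  0.5795] pos [ 0.6262 -0.1264  0.7605] tip [ 0.626  -0.1266  0.5785] F [-0.6  0.5  0.3] w 0.0005738475382619676
[[ 0.8156  0.5786 -0.0014]
 [ 0.5786 -0.8156 -0.0012]
 [-0.0018  0.0002 -1.    ]]
time: 6.35
tool_pos: [0.6262, -0.1264, 0.8409]
ee_rot: [3.135, 0.183, -0.002]
contact_force: [-0.1, -0.2, -0.6]
gripper_width: 0.0001
t 6.35 q [-0.3734  0.4462  0.4394 -0.0018  2.2566  1.0795] pos [ 0.6262 -0.1264  0.8409] tip [ 0.6261 -0.1265  0.6589] F [-0.1 -0.2 -0.6] w 0.00012111390846932175
[[ 0.9932  0.1164 -0.0011]
 [ 0.1164 -0.9932 -0.0011]
 [-0.0012  0.0009 -1.    ]]
[0.1492 0.4235 0.1847 0.4331] 0.002866650774300525 [ 0.0268 -0.0035  0.0198 -0.0001 -0.0064  0.0147  0.0216 -0.0059 -0.0618
 -0.0052]
```

Run:
```python
from h import *
from scipy.optimize import least_squares
D=[(.5285,1.4339,.6246,.4038),(.5596,1.4536,.6268,.3784),(.6625,1.4823,.6385,.3061),(.3913,1.0261,.63853,.6416),(.3961,.7261,.6388,.7605),(.4462,.4394,.6388,.8409)]
def f(p):
    e=[]
    for a,b,r,z in D:
        e+=[p[0]*np.sin(a+p[5])+p[1]*np.sin(a+b+p[4])+p[2]-r, p[3]+p[0]*np.cos(a+p[5])+p[1]*np.cos(a+b+p[4])-z]
    return e
for g in ([.4,.4,0,.2,0,0],[.4,.4,0,.2,.3,-.3]):
    s=least_squares(f,g); print(s.x,s.cost,np.round(s.fun,4))
```

```text
[ 0.58824054  0.40801403  0.0099087   0.15046943  0.2833125  -0.00084551] 3.978587582418274e-08 [ 0.0001 -0.      0.0002  0.0001 -0.0001 -0.     -0.0002 -0.      0.0001
 -0.      0.      0.    ]
[ 0.58824054  0.40801403  0.0099087   0.15046943  0.2833125  -0.00084551] 3.9785875822924834e-08 [ 0.0001 -0.      0.0002  0.0001 -0.0001 -0.     -0.0002 -0.      0.0001
 -0.      0.      0.    ]
```

```bash
python3 -m crank '[[[0,0,-20,0],[0,0,-20,0],[0,0,-30,0],[0,0,-30,0]]]'
python3 - <<'E'
from h import *
o,M,t=st(); print(sum(o['q'][[1,2,4]]))
E
```

```text
time: 6.68
tool_pos: [0.5993, -0.1213, 0.9079]
ee_rot: [3.132, 0.191, 0.025]
contact_force: [0.8, 0.4, 0.4]
gripper_width: 0.0005
t 6.6833 q [-0.3829  0.4637  0.2215  0.0049  2.4401  1.0696] pos [ 0.5993 -0.1213  0.9079] tip [ 0.6023 -0.1219  0.726 ] F [0.8 0.4 0.4] w 0.0005092699392324261
[[ 0.9924  0.1218  0.0163]
 [ 0.1218 -0.9925 -0.0031]
 [ 0.0158  0.0051 -0.9999]]
3.125304352482938
```

```bash
python3 -m crank '[[[0,0,-40,0],[0,0,-40,0],[0,0,-40,0],[0,0,-40,0]]]'
python3 - <<'E'
from h import *
o,M,t=st(); print(sum(o['q'][[1,2,4]]))
E
```

```text
time: 7.02
tool_pos: [0.5145, -0.1031, 0.9756]
ee_rot: [3.112, 0.19, 0.121]
contact_force: [-0.3, 0.4, 0.3]
gripper_width: 0.0002
t 7.0167 q [-0.4148  0.3418  0.2215  0.0272  2.4995  1.0561] pos [ 0.5145 -0.1031  0.9756] tip [ 0.5288 -0.1061  0.7942] F [-0.3  0.4  0.3] w 0.00015556250184637846
[[ 0.9896  0.1209  0.0784]
 [ 0.1225 -0.9923 -0.0168]
 [ 0.0758  0.0262 -0.9968]]
3.0628012195482377
```

Run:
```python
from h import *
np.set_printoptions(precision=3,suppress=True)
o,_=ray('top',256,192); print('cam',o, ray('scene',256,192))
for z in (-.6,-.75,-.9):
  print(z,at_z('top',60,158,z),at_z('top',60,146,z),at_z('scene',100,186,z))
print(at_z('top',256,87,0),at_z('top',256,323,0), at_z('top',130,65,.5),at_z('top',130,65,.8), at_z('top',110,110,0))
```

```text
cam [0.376 0.008 1.179] (array([-0.029, -0.393,  0.974]), array([ 0.548,  0.338, -0.765]))
-0.6 [ 0.864  0.871 -0.6  ] [ 0.917  0.876 -0.6  ] [ 0.727  0.997 -0.6  ]
-0.75 [ 0.906  0.944 -0.75 ] [ 0.963  0.949 -0.75 ] [ 0.799  1.129 -0.75 ]
-0.9 [ 0.947  1.017 -0.9  ] [ 1.009  1.023 -0.9  ] [ 0.871  1.262 -0.9  ]
[0.907 0.033 0.   ] [0.264 0.027 0.   ] [0.723 0.233 0.5  ] [0.57  0.134 0.8  ] [0.84  0.447 0.   ]
```

Run:
```python
from h import *
snap('scene','s3.png')
```

```text
(no output)
```

View pics/s3.png

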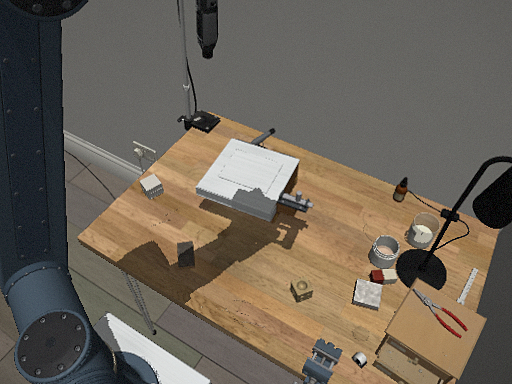

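Run:
```python
from h import *
np.set_printoptions(precision=3,suppress=True)
for a,b in [((132,70),(205,58)),((108,5),(203,0))]:
  o1,d1=ray('top',*a);o2,d2=ray('scene',*b)
  s=np.linalg.lstsq(np.c_[d1,-d2],o2-o1,rcond=None)[0]; print(o1+d1*s[0],o2+d2*s[1])
```

```text
[0.813 0.294 0.3  ] [0.811 0.296 0.3  ]
[0.869 0.3   0.454] [0.854 0.316 0.451]
```

Run:
```python
from h import *
o,M,t=st(); print(togo([.62,.15,.80],M,o['tool_pos']))
```

```text
t 7.0667 q [-0.4152  0.3346  0.218   0.027   2.503   1.0561] pos [ 0.509  -0.1009  0.9803] tip [ 0.5244 -0.1045  0.799 ] F [-3.3  1.6  2.7] w 0.0006064330380936294
[[ 0.9891  0.1204  0.085 ]
 [ 0.1225 -0.9923 -0.0198]
 [ 0.0819  0.03   -0.9962]]
[ 125.7831 -240.9786  184.0676]
```

```bash
python3 -m crank '[[[10,-30,23,0],[15,-30,23,0],[16,-30,23,0],[17,-30,23,0],[17,-30,23,0],[17,-30,23,0],[17,-30,23,0],[17,-30,23,0]]]'
python3 - <<'E'
from h import *
o,M,t=st(); print(sum(o['q'][[1,2,4]]))
E
```

```text
time: 7.73
tool_pos: [0.6265, 0.1483, 0.7927]
ee_rot: [3.113, 0.191, 0.118]
contact_force: [0.6, -0.5, 0.8]
gripper_width: 0.0004
t 7.7333 q [ 0.0632  0.4016  0.6377 -0.0229  2.0269  1.5005] pos [0.6265 0.1483 0.7927] tip [0.6404 0.1454 0.6113] F [ 0.6 -0.5  0.8] w 0.00040839226342230094
[[ 0.9897  0.1213  0.0764]
 [ 0.1228 -0.9923 -0.0158]
 [ 0.0739  0.025  -0.997 ]]
3.0661640848551883
```

```bash
python3 -m crank '[[[29,0,-29,0],[29,0,-29,0],[29,0,-29,0],[29,0,-29,0],[29,0,-29,0],[29,0,-29,0]]]'
python3 - <<'E'
from h import *
o,M,t=st(); print(sum(o['q'][[1,2,4]]))
E
```

```text
time: 8.23
tool_pos: [0.6622, 0.1435, 0.8682]
ee_rot: [3.117, 0.192, 0.259]
contact_force: [0.2, -0.9, -0.1]
gripper_width: 0.0008
t 8.2333 q [ 0.0499  0.5304  0.2209 -0.0079  2.2246  1.4923] pos [0.6622 0.1435 0.8682] tip [0.6922 0.1438 0.6887] F [ 0.2 -0.9 -0.1] w 0.0007630695855416405
[[ 0.9788  0.1213  0.1651]
 [ 0.1226 -0.9924  0.002 ]
 [ 0.1641  0.0183 -0.9863]]
2.975849252098373
```

```bash
python3 -m crank '[[[34,0,-23,0],[34,0,-23,0],[34,0,-23,0],[34,0,-23,0],[35,0,-22,0],[35,0,-21,0],[35,0,-20,0],[35,0,-20,0]]]'
python3 - <<'E'
from h import *
o,M,t=st(); print(sum(o['q'][[1,2,4]]))
E
```

```text
time: 8.9
tool_pos: [0.6739, 0.1304, 0.8865]
ee_rot: [-3.073, -0.193, -0.546]
contact_force: [-0.2, 0.1, -0.0]
gripper_width: 0.0004
t 8.9 q [0.0237 0.5119 0.2192 0.0309 2.0601 1.4882] pos [0.6739 0.1304 0.8865] tip [0.7362 0.1368 0.7156] F [-0.2  0.1 -0. ] w 0.0004121160165771316
[[ 0.9314  0.124   0.3422]
 [ 0.1191 -0.9923  0.0354]
 [ 0.344   0.0078 -0.939 ]]
2.7911921919927347
```

```bash
python3 -m crank '[[[38,0,-16,0],[38,0,-16,0],[38,0,-15,0],[38,0,-14,0],[39,0,-13,0],[39,0,-12,0],[39,0,-11,0],[40,0,-10,0]]]'
python3 - <<'E'
from h import *
o,M,t=st(); print(sum(o['q'][[1,2,4]]))
E
```

```text
time: 9.57
tool_pos: [0.6999, 0.1224, 0.8958]
ee_rot: [-2.984, -0.191, -0.846]
contact_force: [0.5, 0.4, -0.6]
gripper_width: 0.0003
t 9.5667 q [0.0051 0.5144 0.2191 0.0666 1.8583 1.4848] pos [0.6999 0.1224 0.8958] tip [0.7946 0.1345 0.7409] F [ 0.5  0.4 -0.6] w 0.0003106117768906995
[[ 0.8442  0.1275  0.5207]
 [ 0.1088 -0.9918  0.0665]
 [ 0.5249  0.0005 -0.8512]]
2.591732357477623
```

```bash
python3 -m crank '[[[38,0,-16,0],[38,0,-16,0],[38,0,-15,0],[38,0,-14,0],[38,0,-13,0],[39,0,-12,0],[39,0,-11,0],[39,0,-10,0]]]'
python3 - <<'E'
from h import *
o,M,t=st(); print(sum(o['q'][[1,2,4]]))
E
```

```text
time: 10.23
tool_pos: [0.6853, 0.112, 0.9422]
ee_rot: [-2.864, -0.186, -1.144]
contact_force: [0.7, -0.5, -0.4]
gripper_width: 0.0005
t 10.2333 q [-0.0175  0.4646  0.219   0.1062  1.7029  1.4794] pos [0.6853 0.112  0.9422] tip [0.8096 0.1289 0.8103] F [ 0.7 -0.5 -0.4] w 0.0004938156728039645
[[ 0.7188  0.131   0.6828]
 [ 0.0921 -0.9914  0.0931]
 [ 0.6891 -0.004  -0.7247]]
2.3864842806696034
```

```bash
python3 -m crank '[[[41,0,-4,0],[41,0,-3,0],[41,0,-2,0],[41,0,-1,0],[41,0,0,0],[41,0,1,0],[41,0,2,0],[41,0,3,0]]]'
python3 - <<'E'
from h import *
o,M,t=st(); print(sum(o['q'][[1,2,4]]))
E
```

```text
time: 10.9
tool_pos: [0.7091, 0.1087, 0.9571]
ee_rot: [-2.712, -0.178, -1.432]
contact_force: [-0.7, -0.8, -0.3]
gripper_width: 0.0006
t 10.9 q [-0.0271  0.4727  0.2192  0.1379  1.4849  1.473 ] pos [0.7091 0.1087 0.9571] tip [0.858  0.1296 0.8545] F [-0.7 -0.8 -0.3] w 0.0005661237025314412
[[ 0.5593  0.1342  0.8181]
 [ 0.0698 -0.9909  0.1148]
 [ 0.826  -0.0071 -0.5636]]
2.176811691423717
```

```bash
python3 -m crank '[[[41,0,3,0],[41,0,4,0],[41,0,5,0]]]'
cat > ik.py <<'E'
from h import *
L2,L3,r0,zz,ph=.58824,.40801,.0099,.15047,.2833
def fit():
    D=[((.5144,.2191,1.8583),(.6999,.1224,.8958)),((.4646,.219,1.7029),(.6853,.112,.9422)),((.4727,.2192,1.4849),(.7091,.1087,.9571))]
    for q,p in D:
        rp=np.sqrt(p[0]**2+p[1]**2-.112**2); s=sum(q)
        rw=L2*np.sin(q[0])+L3*np.sin(q[0]+q[1]+ph)+r0; zw=zz+L2*np.cos(q[0])+L3*np.cos(q[0]+q[1]+ph)
        # p = w + d*(sin s, cos s + 1)
        print('d', (rp-rw)/np.sin(s), (p[2]-zw)/(np.cos(s)+1))
def plan(tip,zdir,d):
    tcp=np.array(tip)-.182*zdir; rp=np.sqrt(tcp[0]**2+tcp[1]**2-.112**2); th=np.arccos(-zdir[2]); s=np.pi-th
    rw=rp-d*np.sin(s)-r0; zw=tcp[2]-d*(np.cos(s)+1)-zz
    D=np.hypot(rw,zw); c=(D*D-L2**2-L3**2)/(2*L2*L3)
    if abs(c)>1: return 'unreach',D
    b=np.arccos(c); a=np.arctan2(rw,zw)-np.arctan2(L3*np.sin(b),L2+L3*np.cos(b))
    return np.round([a,b-ph,s-a-b+ph],3),np.round(tcp,3)
E
python3 - <<'E'
from ik import *
o,M,t=st(); fit()
z=M[:,2]
for d in (.1,.12):
  for tp in [(.48,.02,.035),(.5,.02,.035),(.52,.02,.035),(.57,.02,.035),(.58,.02,.12),(.62,.02,.25),(.45,.02,.2)]: print(d,tp,plan(tp,z,d))
E
```

```text
time: 11.15
tool_pos: [0.7154, 0.1076, 0.9647]
ee_rot: [-2.649, -0.174, -1.536]
contact_force: [-0.0, -0.4, -0.5]
gripper_width: 0.0007
t 11.15 q [-0.0302  0.4738  0.2192  0.1499  1.4051  1.4697] pos [0.7154 0.1076 0.9647] tip [0.8718 0.1297 0.8744] F [-0.  -0.4 -0.5] w 0.0006504002358672094
[[ 0.4925  0.1354  0.8597]
 [ 0.0605 -0.9908  0.1214]
 [ 0.8682 -0.0078 -0.4962]]
d 0.10590098250338752 0.1259797847182743
d 0.11086952430250015 0.12565802214306696
d 0.11328075861597879 0.12546202159553557
0.1 (0.48, 0.02, 0.035) (array([ 1.427,  2.599, -1.936]), array([ 0.324, -0.002,  0.125]))
0.1 (0.5, 0.02, 0.035) (array([ 1.316,  2.533, -1.759]), array([ 0.344, -0.002,  0.125]))
0.1 (0.52, 0.02, 0.035) (array([ 1.234,  2.472, -1.617]), array([ 0.364, -0.002,  0.125]))
0.1 (0.57, 0.02, 0.035) (array([ 1.102,  2.336, -1.348]), array([ 0.414, -0.002,  0.125]))
0.1 (0.58, 0.02, 0.12) (array([ 0.824,  2.333, -1.067]), array([ 0.424, -0.002,  0.21 ]))
0.1 (0.62, 0.02, 0.25) (array([ 0.434,  2.162, -0.507]), array([ 0.464, -0.002,  0.34 ]))
0.1 (0.45, 0.02, 0.2) (array([ 0.763,  2.7  , -1.373]), array([ 0.294, -0.002,  0.29 ]))
0.12 (0.48, 0.02, 0.035) (array([ 1.57 ,  2.646, -2.126]), array([ 0.324, -0.002,  0.125]))
0.12 (0.5, 0.02, 0.035) (array([ 1.43 ,  2.574, -1.914]), array([ 0.344, -0.002,  0.125]))
0.12 (0.52, 0.02, 0.035) (array([ 1.329,  2.512, -1.75 ]), array([ 0.364, -0.002,  0.125]))
0.12 (0.57, 0.02, 0.035) (array([ 1.166,  2.373, -1.449]), array([ 0.414, -0.002,  0.125]))
0.12 (0.58, 0.02, 0.12) (array([ 0.879,  2.379, -1.167]), array([ 0.424, -0.002,  0.21 ]))
0.12 (0.62, 0.02, 0.25) (array([ 0.451,  2.211, -0.572]), array([ 0.464, -0.002,  0.34 ]))
0.12 (0.45, 0.02, 0.2) ('unreach', np.float64(0.17615077242911625))
```

```bash
cat > fk.py <<'E'
from h import *
from scipy.optimize import least_squares
D=[([.9975,.5285,1.4339,0,1.1814,-.1785],[.2402,.5766,.4038],[-.616,-3.0798,.0032]),
([-.3362,.5596,1.4536,0,1.1312,-2.0117],[.619,-.0987,.3784],[.164,-3.135,-.002]),
([-.3719,.6625,1.4823,-.0008,.996,-2.0466],[.6261,-.1251,.3061],[-.164,3.137,-.002]),
([-.3736,.3913,1.0261,-.0022,1.724,-.4177],[.6259,-.1264,.6416],[2.172,2.269,-.003]),
([-.3735,.3961,.7261,-.0018,2.0203,.5795],[.6262,-.1264,.7605],[2.993,.954,-.003]),
([-.3734,.4462,.4394,-.0018,2.2566,1.0795],[.6262,-.1264,.8409],[3.135,.183,-.002]),
([.0632,.4016,.6377,-.0229,2.0269,1.5005],[.6265,.1483,.7927],[3.113,.191,.118]),
([.0237,.5119,.2192,.0309,2.0601,1.4882],[.6739,.1304,.8865],[-3.073,-.193,-.546]),
([.0051,.5144,.2191,.0666,1.8583,1.4848],[.6999,.1224,.8958],[-2.984,-.191,-.846]),
([-.0175,.4646,.219,.1062,1.7029,1.4794],[.6853,.112,.9422],[-2.864,-.186,-1.144]),
([-.0271,.4727,.2192,.1379,1.4849,1.473],[.7091,.1087,.9571],[-2.712,-.178,-1.432]),
([-.0302,.4738,.2192,.1499,1.4051,1.4697],[.7154,.1076,.9647],[-2.649,-.174,-1.536])]
def ax(a,t): return R.from_rotvec(np.array(a)*t).as_matrix()
Y=[0,1,0];Z=[0,0,1]
def fk(p,q):
    r0,y0,d1,L2,x3,c3,e,yw,d6,s4,s6,c6=p
    A=ax(Z,q[0]);B=A@ax(Y,q[1]);C=B@ax(Y,q[2]);E=C@ax(Z,s4*q[3]);F=E@ax(Y,q[4])
    pos=A@[r0,y0,d1]+B@[0,0,L2]+C@[x3,0,c3]+E@[e,yw,0]+F@[0,0,d6]
    return pos,F@ax(Z,s6*q[5]+c6)
def fit(s4,s6,c6):
    def f(v):
        p=np.r_[v[:9],s4,s6,v[9]]; e=[]
        for q,x,r in D:
            a,M=fk(p,q); e+=list(a-x)+list(.3*R.from_matrix(M.T@R.from_rotvec(r).as_matrix()).as_rotvec())
        return e
    # e and x3 / yw,y0 separable only via q4
    s=least_squares(f,[0,.1,.27,.588,.11,.39,0,.01,.12,c6]); return s.cost,np.r_[s.x[:9],s4,s6,s.x[9]],s.fun
E
python3 - <<'E'
from fk import *
np.set_printoptions(precision=4,suppress=True)
best=min((fit(a,b,c)[:2] for a in(1,-1) for b in (1,-1) for c in(0,1.6,3.1,-1.6)),key=lambda t:t[0]); print(best)
np.save('p.npy',best[1])
E
```

```text
(np.float64(1.0489803891649179e-07), array([ 0.    ,  0.1111,  0.2742,  0.588 ,  0.1141,  0.3917,  0.    ,
       -0.0001,  0.1233,  1.    ,  1.    , -4.7124]))
```

```bash
cat > sim.py <<'E'
from fk import *
np.set_printoptions(precision=3,suppress=True)
p=np.load('p.npy')
lo=np.array([-3.08,-.75,.22,-1.43,0,-2.85]);hi=np.array([3.08,2.2,2.44,4.57,2.65,2.85])
def step(q,P,M):
    def f(x):
        a,m=fk(p,x); return np.r_[a-P,.3*R.from_matrix(M.T@m).as_rotvec(),1e-4*(x-q)]
    s=least_squares(f,np.clip(q,lo+1e-6,hi-1e-6),bounds=(lo,hi)); return s.x,np.linalg.norm(s.fun[:6])
def path(q,P0,M,wps,d=.04):
    P=np.array(P0,float)
    for w in wps:
        w=np.array(w,float); n=max(1,int(np.ceil(np.linalg.norm(w-P)/d))); md=np.zeros(6); me=0; mq5=9
        for i in range(n):
            T=P+(w-P)*(i+1)/n; q2,e=step(q,T,M); md=np.maximum(md,abs(q2-q)); me=max(me,e); q=q2; mq5=min(mq5,q[4])
        P=w; print('wp',w,'n',n,'q',q,'maxstep*12',md*12,'err',round(me,4),'minq5',mq5)
    return q
E
python3 - <<'E'
from sim import *
o=arm.get_obs(); M=R.from_rotvec(o['ee_rot']).as_matrix(); q=o['q']; z=M[:,2]
t=lambda *a: np.array(a)-.182*z
print(t(0,0,0))
for A in ([.55,-.1,.5],[.5,-.15,.5],[.5,-.3,.5]):
  print('A',A)
  path(q,o['tool_pos'],M,[[A[0],A[1],.8],A,t(.57,-.1,.25),t(.57,-.1,.035),t(.57,.03,.035),t(.58,.03,.12),t(.62,.03,.25)])
E
```

```text
[-0.156 -0.022  0.09 ]
A [0.55, -0.1, 0.5]
wp [ 0.55 -0.1   0.8 ] n 8 q [-0.498  0.063  1.224  0.656  1.012  0.839] maxstep*12 [0.861 1.118 2.597 0.911 1.393 1.225] err 0.0 minq5 1.0115735818987717
wp [ 0.55 -0.1   0.5 ] n 8 q [-0.498  0.258  1.792  1.344  0.56  -0.078] maxstep*12 [0.    0.563 1.066 1.785 0.86  2.125] err 0.0 minq5 0.5596517718987918
wp [ 0.414 -0.122  0.34 ] n 6 q [-0.756  0.447  2.254  1.962  0.823 -1.091] maxstep*12 [0.654 0.731 0.977 1.563 0.862 2.087] err 0.0 minq5 0.5736095918611848
wp [ 0.414 -0.122  0.125] n 6 q [-0.756  1.107  2.286  2.334  1.218 -1.77 ] maxstep*12 [0.    1.381 0.353 1.315 0.882 1.995] err 0.0 minq5 0.8829617153912972
wp [0.414 0.008 0.125] n 4 q [-0.393  1.165  2.363  2.677  1.393 -1.758] maxstep*12 [1.223 0.259 0.372 1.072 0.634 0.33 ] err 0.0 minq5 1.2707618676201886
wp [0.424 0.008 0.21 ] n 3 q [-0.38   0.881  2.37   2.649  1.147 -1.621] maxstep*12 [0.053 1.185 0.112 0.184 1.099 0.633] err 0.0 minq5 1.146990924779709
wp [0.464 0.008 0.34 ] n 4 q [-0.336  0.458  2.203  2.423  0.649 -1.204] maxstep*12 [0.145 1.445 0.606 1.077 1.594 1.556] 
[... 1548 characters left out ...]
tep*12 [0.351 0.587 1.04  1.711 0.425 2.032] err 0.0 minq5 0.7911909349132026
wp [ 0.414 -0.122  0.125] n 6 q [-0.756  1.107  2.286  2.334  1.218 -1.77 ] maxstep*12 [0.    1.381 0.353 1.315 0.882 1.995] err 0.0 minq5 0.8829617153912819
wp [0.414 0.008 0.125] n 4 q [-0.393  1.165  2.363  2.677  1.393 -1.758] maxstep*12 [1.223 0.259 0.372 1.072 0.634 0.33 ] err 0.0 minq5 1.2707618676202286
wp [0.424 0.008 0.21 ] n 3 q [-0.38   0.881  2.37   2.649  1.147 -1.621] maxstep*12 [0.053 1.185 0.112 0.184 1.099 0.633] err 0.0 minq5 1.1469909247777117
wp [0.464 0.008 0.34 ] n 4 q [-0.336  0.458  2.203  2.423  0.649 -1.204] maxstep*12 [0.145 1.445 0.606 1.077 1.594 1.556] err 0.0 minq5 0.6491919603145864
```

```bash
cat >> h.py <<'E'
def tips(*wps):
    o,M,tip=st(); P=tip
    for w in wps:
        w=np.array(w,float); d=1000*M.T@(w-P); print('to',w,'delta tool mm',np.round(d,1),'len',round(np.linalg.norm(d),1)); P=w
E
python3 - <<'E'
from h import *
tips([.706,-.078,.71],[.706,-.078,.41],[.57,-.105,.25],[.57,-.105,.13])
E
```

```text
t 11.15 q [-0.0302  0.4738  0.2192  0.1499  1.4051  1.4697] pos [0.7154 0.1076 0.9647] tip [0.8718 0.1297 0.8744] F [-0.  -0.4 -0.5] w 0.0006504002358672094
[[ 0.4925  0.1354  0.8597]
 [ 0.0605 -0.9908  0.1214]
 [ 0.8682 -0.0078 -0.4962]]
to [ 0.706 -0.078  0.71 ] delta tool mm [-237.   184.6  -86.2] len 312.5
to [ 0.706 -0.078  0.41 ] delta tool mm [-260.5    2.3  148.9] len 300.0
to [ 0.57  -0.105  0.25 ] delta tool mm [-207.5    9.6  -40.8] len 211.7
to [ 0.57  -0.105  0.13 ] delta tool mm [-104.2    0.9   59.5] len 120.0
```

```bash
python3 -m crank '[[[-15,12,-6,0],[-23,18,-8,0],[-32,24,-11,0],[-33,26,-12,0],[-33,26,-12,0],[-33,26,-12,0],[-33,26,-12,0],[-33,26,-12,0]]]' 
python3 -m crank '[[[-33,0,19,0],[-35,0,20,0],[-35,0,20,0],[-35,0,20,0],[-35,0,20,0],[-35,0,20,0],[-35,0,20,0],[-18,0,10,0]]]'
python3 - <<'E'
from h import *
tips([.57,-.105,.25],[.57,-.105,.13])
E
```

```text
time: 11.82
tool_pos: [0.5544, -0.0931, 0.8062]
ee_rot: [-2.65, -0.174, -1.536]
contact_force: [0.7, -0.4, 0.4]
gripper_width: 0.0001
time: 12.48
tool_pos: [0.5538, -0.0899, 0.5014]
ee_rot: [-2.656, -0.17, -1.523]
contact_force: [-1.0, 0.1, -1.1]
gripper_width: 0.0004
t 12.4833 q [-0.473   0.2571  1.7844  1.3161  0.5392 -0.0344] pos [ 0.5538 -0.0899  0.5014] tip [ 0.7094 -0.068   0.4095] F [-1.   0.1 -1.1] w 0.0003800664045887678
[[ 0.5012  0.1336  0.855 ]
 [ 0.0585 -0.991   0.1206]
 [ 0.8634 -0.0104 -0.5045]]
to [ 0.57  -0.105  0.25 ] delta tool mm [-209.8   19.7  -43.1] len 215.0
to [ 0.57  -0.105  0.13 ] delta tool mm [-103.6    1.2   60.5] len 120.0
```

```bash
python3 -m crank '[[[-26,2.5,-6,0],[-26,2.5,-6,0],[-26,2.5,-6,0],[-26,2.5,-5,0],[-26,2.5,-5,0],[-26,2.5,-5,0],[-26,2.5,-5,0],[-26,2.5,-5,0]]]' 
python3 -m crank '[[[-26,0,15,0],[-26,0,15,0],[-26,0,15,0],[-26,0,15,0],[0,0,0,0]]]'
python3 - <<'E'
from h import *
tips([.57,-.105,.04])
c=arm.calibration('wrist'); snap('wrist','w5.png'); snap('scene','s5.png')
E
```

```text
time: 13.15
tool_pos: [0.4175, -0.1283, 0.347]
ee_rot: [-2.653, -0.175, -1.535]
contact_force: [0.2, 0.1, -0.5]
gripper_width: 0.0006
time: 13.57
tool_pos: [0.4181, -0.1277, 0.2199]
ee_rot: [-2.656, -0.164, -1.511]
contact_force: [0.3, -0.3, -1.0]
gripper_width: 0.0004
t 13.5667 q [-0.7566  0.8142  2.296   2.2255  1.0166 -1.5209] pos [ 0.4181 -0.1277  0.2199] tip [ 0.573  -0.1051  0.1272] F [ 0.3 -0.3 -1. ] w 0.00038902553862985446
[[ 0.5073  0.1335  0.8514]
 [ 0.0527 -0.9909  0.1239]
 [ 0.8602 -0.018  -0.5097]]
to [ 0.57  -0.105  0.04 ] delta tool mm [-76.5   1.   41.8] len 87.2
```

View pics/w5.png

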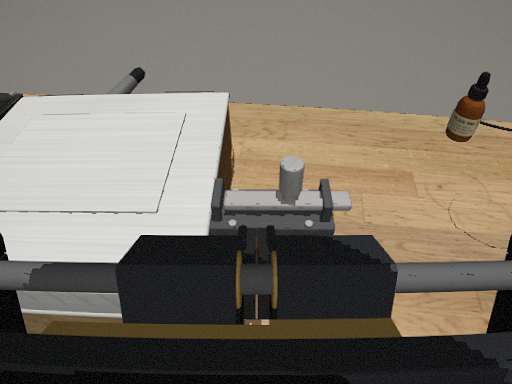

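View pics/s5.png

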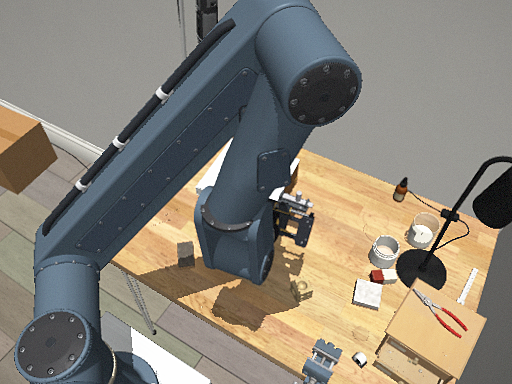

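The wrist view shows the bolt fully drawn at (290,200). The closed fingers sit right of the lid's right edge (column 222). The scene view shows the arm over the front right, with the cube at (302,290) untouched.

```bash
python3 -m crank '[[[-25,0,14,0],[-25,0,14,0],[-22,0,12,0],[-14,1,8,0],[0,0,0,0]]]'
python3 - <<'E'
from h import *
tips([.574,-.105,.028],[.572,-.085,.028],[.566,-.03,.028])
E
```

```text
time: 14.08
tool_pos: [0.4183, -0.1285, 0.1293]
ee_rot: [-2.651, -0.176, -1.538]
contact_force: [-0.1, -0.6, 0.2]
gripper_width: 0.0006
t 14.0833 q [-0.7591  1.0846  2.2712  2.3227  1.1922 -1.7452] pos [ 0.4183 -0.1285  0.1293] tip [ 0.5748 -0.1067  0.039 ] F [-0.1 -0.6  0.2] w 0.0006055506379709889
[[ 0.4921  0.1351  0.86  ]
 [ 0.063  -0.9908  0.1196]
 [ 0.8683 -0.0047 -0.4961]]
to [ 0.574 -0.105  0.028] delta tool mm [-9.8 -1.8  5. ] len 11.2
to [ 0.572 -0.085  0.028] delta tool mm [  0.3 -20.1   0.7] len 20.1
to [ 0.566 -0.03   0.028] delta tool mm [  0.5 -55.3   1.4] len 55.3
```

```bash
python3 -m crank '[[[-10,-2,5,0],[0,-10,0,0],[0,-10,0,0],[0,-10,0,0],[0,0,0,0]]]'
python3 - <<'E'
from h import *
tips([.567,-.03,.028])
E
```

```text
time: 14.5
tool_pos: [0.4117, -0.093, 0.1198]
ee_rot: [-2.648, -0.179, -1.531]
contact_force: [-0.4, 0.6, 0.5]
gripper_width: 0.0004
t 14.5 q [-0.6899  1.143   2.3141  2.4043  1.2735 -1.8037] pos [ 0.4117 -0.093   0.1198] tip [ 0.5678 -0.0702  0.0291] F [-0.4  0.6  0.5] w 0.00042297578388382414
[[ 0.4943  0.1397  0.858 ]
 [ 0.062  -0.9902  0.1254]
 [ 0.8671 -0.0088 -0.4981]]
to [ 0.567 -0.03   0.028] delta tool mm [  1.1 -39.9   4.9] len 40.2
```

```bash
python3 -m crank '[[[1,-10,2,0],[1,-10,2,0],[1,-10,2,0],[0,-10,2,0],[0,0,0,0]]]'
python3 - <<'E'
from h import *
tips([.570,-.03,.028])
snap('scene','s6.png');crop('s6.png','s6c.png',150,100,350,250,4);snap('wrist','w6.png')
E
```

```text
time: 14.92
tool_pos: [0.4149, -0.0528, 0.1176]
ee_rot: [-2.648, -0.179, -1.531]
contact_force: [0.6, 0.8, 0.7]
gripper_width: 0.0005
t 14.9167 q [-0.5755  1.1655  2.3335  2.5117  1.3296 -1.8007] pos [ 0.4149 -0.0528  0.1176] tip [ 0.571  -0.03    0.0269] F [0.6 0.8 0.7] w 0.0004900616844157378
[[ 0.4945  0.1395  0.8579]
 [ 0.062  -0.9902  0.1252]
 [ 0.867  -0.0087 -0.4983]]
to [ 0.57  -0.03   0.028] delta tool mm [ 0.5 -0.1 -1.4] len 1.5
```

View pics/s6c.png

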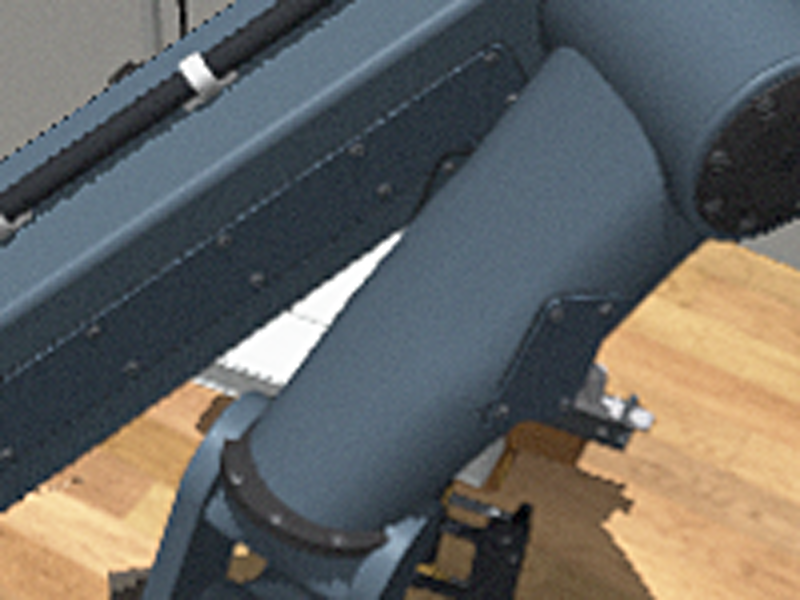

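View pics/w6.png

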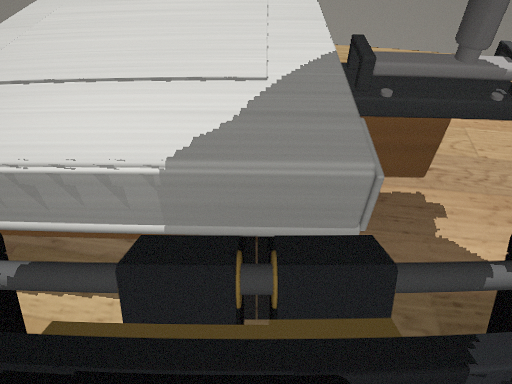

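The wrist view shows the shut skirt spanning rows 168-233, with its lower right corner at about (360,232), just above the fingers.

Run:
```python
from h import *
np.set_printoptions(precision=4,suppress=True)
for u,v,z in [(362,233,.062),(5,226,.062),(180,229,.062),(372,166,.101),(5,167,.101),(335,45,.101)]: print(at_z('wrist',u,v,z))
o=arm.get_obs();M=R.from_rotvec(o['ee_rot']).as_matrix();tip=o['tool_pos']+.182*M[:,2]
print(proj('wrist',[tip]))
```

```text
[ 0.558  -0.0788  0.062 ]
[0.5407 0.0743 0.062 ]
[ 0.5502 -0.0037  0.062 ]
[ 0.5546 -0.0733  0.101 ]
[0.5388 0.0484 0.101 ]
[ 0.652  -0.0645  0.101 ]
[[255.3796 244.3153]]
```

```bash
python3 -m crank '[[[1,0,3,0],[5,0,-3,0],[4.3,0,-2.5,0],[2.6,0,-1.5,0],[0,0,0,0]]]' 
python3 -c "
from h import *
st()"
```

```text
time: 15.43
tool_pos: [0.4178, -0.055, 0.1305]
ee_rot: [-2.652, -0.173, -1.532]
contact_force: [-0.6, -0.9, -1.6]
gripper_width: 0.0004
t 15.4333 q [-0.5744  1.1227  2.3346  2.5117  1.2962 -1.775 ] pos [ 0.4178 -0.055   0.1305] tip [ 0.574  -0.0331  0.0397] F [-0.6 -0.9 -1.6] w 0.00043865509702392864
[[ 0.4955  0.1343  0.8581]
 [ 0.0607 -0.9909  0.12  ]
 [ 0.8665 -0.0073 -0.4992]]
```

Contact is about to begin. I'll raise in small steps.

```bash
python3 -m crank '[[[4.3,0,-2.5,0],[3.5,0,-2,0],[3.5,0,-2,0]]]'; python3 -m crank '[[[3.5,0,-2,0],[3.5,0,-2,0],[3.5,0,-2,0]]]'
python3 -c "
from h import *
st()"
```

```text
time: 15.68
tool_pos: [0.4172, -0.0548, 0.1428]
ee_rot: [-2.655, -0.17, -1.526]
contact_force: [-5.9, -2.6, -6.0]
gripper_width: 0.0006
time: 15.93
tool_pos: [0.4168, -0.0548, 0.155]
ee_rot: [-2.656, -0.169, -1.524]
contact_force: [-7.9, -4.9, -5.8]
gripper_width: 0.0006
t 15.9333 q [-0.5751  1.0513  2.3513  2.5027  1.2465 -1.7385] pos [ 0.4168 -0.0548  0.155 ] tip [ 0.5725 -0.0332  0.0632] F [-7.9 -4.9 -5.8] w 0.0005781632588859977
[[ 0.5009  0.1323  0.8553]
 [ 0.0583 -0.9912  0.1192]
 [ 0.8635 -0.0098 -0.5042]]
```

```bash
python3 -m crank '[[[3.5,0,-2,0],[3.5,0,-2,0],[0,0,0,0]]]'; python3 -m crank '[[[3,0,-1.7,0],[0,0,0,0]]]'
python3 -c "
from h import *
st()"
```

```text
time: 16.18
tool_pos: [0.4168, -0.0548, 0.1637]
ee_rot: [-2.655, -0.17, -1.526]
contact_force: [-6.2, -3.3, -3.3]
gripper_width: 0.0006
time: 16.35
tool_pos: [0.4169, -0.0548, 0.1668]
ee_rot: [-2.655, -0.17, -1.526]
contact_force: [-7.0, -3.3, -4.6]
gripper_width: 0.0006
t 16.35 q [-0.5751  1.0157  2.3564  2.4955  1.2233 -1.7196] pos [ 0.4169 -0.0548  0.1668] tip [ 0.5727 -0.033   0.0753] F [-7.  -3.3 -4.6] w 0.000623098127046407
[[ 0.4996  0.1331  0.856 ]
 [ 0.0588 -0.9911  0.1198]
 [ 0.8642 -0.0095 -0.503 ]]
```

```bash
python3 -m crank '[[[-3.5,0,2,0],[-0.5,0,2,0],[0,0,0,0]]]'
python3 - <<'E'
from h import *
o,M,tip=st(); np.set_printoptions(precision=2,suppress=True)
print('left10',1000*M.T@(np.array([-.00112,.00994,0])), 'up10',1000*M.T@np.array([0,0,.01]),'fwd10',1000*M.T@np.array([.00994,.00112,0]))
snap('wrist','w7.png')
E
```

```text
time: 16.6
tool_pos: [0.4201, -0.0547, 0.1613]
ee_rot: [-2.648, -0.175, -1.537]
contact_force: [0.5, 0.4, 0.1]
gripper_width: 0.0006
t 16.6 q [-0.5705  1.0303  2.3464  2.498   1.2362 -1.7244] pos [ 0.4201 -0.0547  0.1613] tip [ 0.5766 -0.0325  0.0712] F [0.5 0.4 0.1] w 0.0005780319834891819
[[ 0.4917  0.136   0.8601]
 [ 0.0613 -0.9907  0.1216]
 [ 0.8686 -0.007  -0.4954]]
left10 [  0.06 -10.     0.25] up10 [ 8.69 -0.07 -4.95] fwd10 [4.96 0.24 8.69]
```

View pics/w7.png

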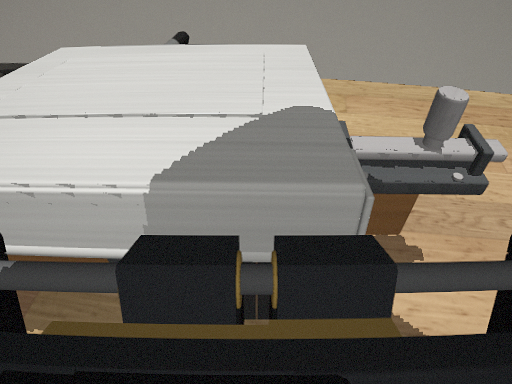

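The lid now stands raised by itself, its front edge at about row 250. Next I'll sweep left below the skirt.

```bash
python3 -m crank '[[[-2,0,-4,0],[0,-6,0,0],[0,-6,0,0],[0,-4,0,0],[0,0,0,0]]]'; python3 -m crank '[[[0,-4,0,0],[0,-4,0,0]]]'; python3 -m crank '[[[0,-4,0,0],[0,-4,0,0]]]'
python3 -c "
from h import *
st()"
```

```text
time: 17.07
tool_pos: [0.4126, -0.0381, 0.1616]
ee_rot: [-2.649, -0.176, -1.531]
contact_force: [0.3, -0.3, 0.5]
gripper_width: 0.0005
time: 17.23
tool_pos: [0.412, -0.0312, 0.1616]
ee_rot: [-2.65, -0.174, -1.534]
contact_force: [0.9, -0.3, -0.3]
gripper_width: 0.0003
time: 17.4
tool_pos: [0.4108, -0.0231, 0.1617]
ee_rot: [-2.65, -0.174, -1.533]
contact_force: [-0.6, -0.0, 0.3]
gripper_width: 0.0004
t 17.4 q [-0.4937  1.0575  2.3867  2.5794  1.3005 -1.7462] pos [ 0.4108 -0.0231  0.1617] tip [ 0.5671 -0.001   0.071 ] F [-0.6 -0.   0.3] w 0.00038587455403811814
[[ 0.4942  0.1355  0.8587]
 [ 0.0609 -0.9908  0.1212]
 [ 0.8672 -0.0076 -0.4979]]
```

```bash
python3 -m crank '[[[0,-4,0.3,0],[0,-4,0.3,0]]]'; python3 -m crank '[[[0,-4,0.3,0],[0,-4,0.3,0]]]'; python3 -m crank '[[[0,-4,0.3,0],[0,-4,0.3,0]]]'
```

```text
time: 17.57
tool_pos: [0.4102, -0.0151, 0.1614]
ee_rot: [-2.65, -0.174, -1.533]
contact_force: [0.7, 0.2, -0.4]
gripper_width: 0.0003
time: 17.73
tool_pos: [0.4096, -0.0071, 0.1611]
ee_rot: [-2.65, -0.174, -1.533]
contact_force: [-0.3, -0.1, 0.0]
gripper_width: 0.0006
time: 17.9
tool_pos: [0.4092, 0.0002, 0.1609]
ee_rot: [-2.653, -0.17, -1.535]
contact_force: [-2.0, -7.0, 0.7]
gripper_width: 0.0003
```

```bash
python3 -m crank '[[[0,-2,0,0],[0,0,0,0]]]';python3 -m crank '[[[0,-3,0,0],[0,0,0,0]]]'; python3 -c "
from h import *
st()"
```

```text
time: 18.07
tool_pos: [0.4089, 0.002, 0.1609]
ee_rot: [-2.654, -0.169, -1.535]
contact_force: [-1.5, -5.0, 0.7]
gripper_width: 0.0003
time: 18.23
tool_pos: [0.4087, 0.0045, 0.1609]
ee_rot: [-2.655, -0.167, -1.536]
contact_force: [-1.3, -6.1, 0.4]
gripper_width: 0.0002
t 18.2333 q [-0.407   1.07    2.399   2.6658  1.3362 -1.7347] pos [0.4087 0.0045 0.1609] tip [0.5651 0.0253 0.0702] F [-1.3 -6.1  0.4] w 0.00020065581029015577
[[ 0.4947  0.1288  0.8595]
 [ 0.059  -0.9917  0.1146]
 [ 0.867  -0.0059 -0.4982]]
```

```bash
python3 -m crank '[[[0,-3,0,0],[0,0,0,0]]]';python3 -m crank '[[[0,-3,0,0],[0,0,0,0]]]'; python3 -c "
from h import *
st()"
```

```text
time: 18.4
tool_pos: [0.4084, 0.0073, 0.1609]
ee_rot: [-2.655, -0.167, -1.537]
contact_force: [-1.2, -6.7, 0.4]
gripper_width: 0.0004
time: 18.57
tool_pos: [0.4082, 0.01, 0.1608]
ee_rot: [-2.655, -0.166, -1.538]
contact_force: [-0.4, -7.1, 0.9]
gripper_width: 0.0007
t 18.5667 q [-0.3891  1.0721  2.4007  2.6836  1.3434 -1.7314] pos [0.4082 0.01   0.1608] tip [0.5648 0.0305 0.0703] F [-0.4 -7.1  0.9] w 0.0006975913587082966
[[ 0.4938  0.1273  0.8602]
 [ 0.0589 -0.9919  0.1129]
 [ 0.8676 -0.0051 -0.4973]]
```

```bash
python3 -m crank '[[[0,-2,0,0],[0,0,0,0]]]';python3 -m crank '[[[0,-2,0,0],[0,0,0,0]]]'; python3 -m crank '[[[0,-2,0,0],[0,0,0,0]]]'; python3 -c "
from h import *
st()"
```

```text
time: 18.73
tool_pos: [0.4082, 0.0117, 0.1608]
ee_rot: [-2.656, -0.165, -1.539]
contact_force: [1.0, -8.8, -0.7]
gripper_width: 0.0006
time: 18.9
tool_pos: [0.408, 0.0133, 0.1608]
ee_rot: [-2.657, -0.163, -1.54]
contact_force: [0.2, -9.8, -0.6]
gripper_width: 0.0002
time: 19.07
tool_pos: [0.4079, 0.0145, 0.1607]
ee_rot: [-2.66, -0.158, -1.542]
contact_force: [0.2, -13.0, -0.9]
gripper_width: 0.0008
t 19.0667 q [-0.3721  1.0737  2.402   2.7058  1.3504 -1.7276] pos [0.4079 0.0145 0.1607] tip [0.5647 0.0337 0.0704] F [  0.2 -13.   -0.9] w 0.0008251206342897792
[[ 0.4933  0.1204  0.8615]
 [ 0.0573 -0.9927  0.106 ]
 [ 0.868  -0.0029 -0.4966]]
```

```bash
python3 -m crank '[[[3,0,-1.7,0],[3,0,-1.7,0],[3,0,-1.7,0]]]';python3 -m crank '[[[2.6,0,-1.5,0],[2.6,0,-1.5,0]]]'; python3 -c "
from h import *
st()"
```

```text
time: 19.32
tool_pos: [0.407, 0.0147, 0.1699]
ee_rot: [-2.666, -0.159, -1.528]
contact_force: [-2.7, -11.7, -8.6]
gripper_width: 0.0005
time: 19.48
tool_pos: [0.4068, 0.0149, 0.1759]
ee_rot: [-2.665, -0.16, -1.527]
contact_force: [-3.3, -9.7, -6.3]
gripper_width: 0.0004
t 19.4833 q [-0.3726  1.0224  2.4101  2.6984  1.3007 -1.7069] pos [0.4068 0.0149 0.1759] tip [0.5626 0.0347 0.0839] F [-3.3 -9.7 -6.3] w 0.00035940970920154405
[[ 0.5021  0.123   0.856 ]
 [ 0.057  -0.9924  0.1091]
 [ 0.8629 -0.006  -0.5053]]
```

```bash
python3 -m crank '[[[3,0,-1.5,0],[3,0,-1.5,0],[3,0,-1.5,0]]]';python3 -m crank '[[[3,0,-1.5,0],[3,0,-1.5,0]]]'; python3 -m crank '[[[3,0,-1.5,0],[3,0,-1.5,0]]]'; python3 -c "
from h import *
st()"
```

```text
time: 19.73
tool_pos: [0.4073, 0.0153, 0.1863]
ee_rot: [-2.662, -0.162, -1.527]
contact_force: [-3.5, -7.8, -4.9]
gripper_width: 0.0004
time: 19.9
tool_pos: [0.4077, 0.0159, 0.1932]
ee_rot: [-2.659, -0.166, -1.528]
contact_force: [-0.9, -3.5, -4.8]
gripper_width: 0.0007
time: 20.07
tool_pos: [0.408, 0.017, 0.2004]
ee_rot: [-2.654, -0.172, -1.529]
contact_force: [-0.1, -3.4, -5.7]
gripper_width: 0.0004
t 20.0667 q [-0.3685  0.9389  2.4125  2.6795  1.2317 -1.6688] pos [0.408  0.017  0.2004] tip [0.564  0.0388 0.1092] F [-0.1 -3.4 -5.7] w 0.00039188423257437887
[[ 0.4976  0.1336  0.8571]
 [ 0.0599 -0.991   0.1197]
 [ 0.8653 -0.0082 -0.5011]]
```

```bash
python3 -m crank '[[[6,0,-1.5,0],[9,0,-2,0],[9,0,-2,0],[9,0,-2,0],[9,0,-1.5,0]]]';python3 -m crank '[[[10,0,-0.5,0],[10,0,-0.5,0],[11,0,-0.5,0],[11,0,-0.5,0]]]'; python3 -c "
from h import *
st();snap('wrist','w8.png')"
```

```text
time: 20.48
tool_pos: [0.4202, 0.019, 0.2419]
ee_rot: [-2.654, -0.172, -1.526]
contact_force: [-3.0, -4.0, -4.9]
gripper_width: 0.0005
time: 20.82
tool_pos: [0.4392, 0.0217, 0.2791]
ee_rot: [-2.654, -0.175, -1.525]
contact_force: [0.9, -0.8, -6.7]
gripper_width: 0.0005
t 20.8167 q [-0.3192  0.6347  2.3066  2.613   0.8675 -1.4444] pos [0.4392 0.0217 0.2791] tip [0.5949 0.044  0.1876] F [ 0.9 -0.8 -6.7] w 0.0004669543724759802
[[ 0.4991  0.1365  0.8557]
 [ 0.0612 -0.9906  0.1223]
 [ 0.8644 -0.0087 -0.5028]]
```

View pics/w8.png

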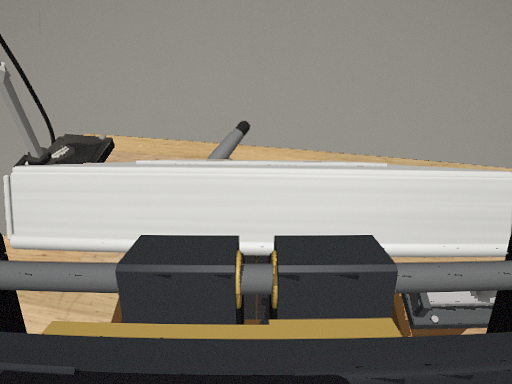

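The lid is well past the catch, with the skirt visible at rows 165-255. I'll carry on up.

```bash
python3 -m crank '[[[9,0,1,0],[11,0,1.4,0],[11,0,1.5,0],[11,0,1.5,0]]]';python3 -m crank '[[[10.5,0,3,0],[10.5,0,3,0],[10.5,0,3,0],[5,0,2,0]]]'; python3 -c "
from h import *
st();snap('wrist','w9.png')"
```

```text
time: 21.2
tool_pos: [0.4642, 0.0249, 0.3122]
ee_rot: [-2.654, -0.176, -1.524]
contact_force: [1.2, -1.6, -7.6]
gripper_width: 0.0001
time: 21.53
tool_pos: [0.4924, 0.0284, 0.3385]
ee_rot: [-2.653, -0.178, -1.527]
contact_force: [0.4, -1.6, -7.6]
gripper_width: 0.0007
t 21.5333 q [-0.2564  0.4793  2.132   2.4835  0.5807 -1.1968] pos [0.4924 0.0284 0.3385] tip [0.6483 0.0507 0.2471] F [ 0.4 -1.6 -7.6] w 0.0006647614993624531
[[ 0.4979  0.1374  0.8563]
 [ 0.0628 -0.9905  0.1224]
 [ 0.865  -0.0072 -0.5018]]
```

View pics/w9.png

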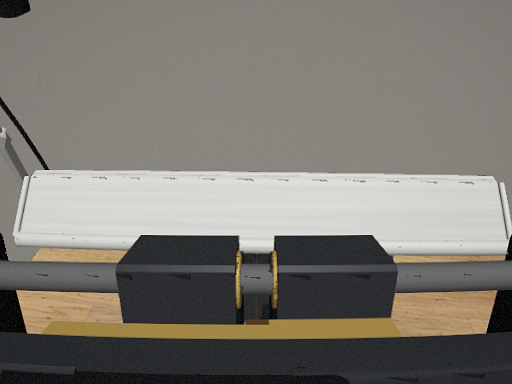

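Run:
```python
from sim import *
o=arm.get_obs(); M=R.from_rotvec(o['ee_rot']).as_matrix();P=o['tool_pos']
path(o['q'],P,M,[P+[0,0,-.015],P+[0,0,-.015]-.06*M[:,2],P+[-.02,-.01,-.09]-.06*M[:,2],P+[0,-.15,-.05]-.06*M[:,2]],.02)
```

```text
wp [0.493 0.028 0.324] n 1 q [-0.256  0.517  2.142  2.526  0.621 -1.248] maxstep*12 [0.004 0.453 0.138 0.505 0.476 0.618] err 0.0 minq5 0.6213772570581776
wp [0.442 0.021 0.354] n 3 q [-0.319  0.406  2.243  2.429  0.631 -1.197] maxstep*12 [0.277 0.467 0.417 0.453 0.057 0.257] err 0.0 minq5 0.6260955634536466
wp [0.422 0.011 0.279] n 4 q [-0.372  0.644  2.355  2.579  0.925 -1.475] maxstep*12 [0.166 0.793 0.368 0.61  0.938 0.949] err 0.0 minq5 0.6993300732550323
wp [ 0.442 -0.129  0.319] n 8 q [-0.714  0.52   2.2    2.018  0.812 -1.123] maxstep*12 [0.612 0.226 0.31  0.857 0.248 0.64 ] err 0.0 minq5 0.8118004262785323
```

```bash
python3 -m crank '[[[-6.5,0,3.7,0],[-6.5,0,3.7,0],[0,0,-12,0],[0,0,-16,0],[0,0,-16,0],[0,0,-16,0],[0,0,0,0]]]'; python3 -c "
from h import *
st();snap('wrist','w10.png');snap('top','t10.png');snap('scene','s10.png')"
```

```text
time: 22.17
tool_pos: [0.4389, 0.0211, 0.355]
ee_rot: [-2.649, -0.175, -1.534]
contact_force: [-0.3, 0.6, -0.1]
gripper_width: 0.0005
t 22.1667 q [-0.3215  0.4012  2.2486  2.4305  0.6349 -1.1981] pos [0.4389 0.0211 0.355 ] tip [0.5952 0.0433 0.2645] F [-0.3  0.6 -0.1] w 0.000523383434829418
[[ 0.4939  0.1359  0.8588]
 [ 0.0606 -0.9907  0.1219]
 [ 0.8674 -0.0082 -0.4976]]
```

View pics/w10.png

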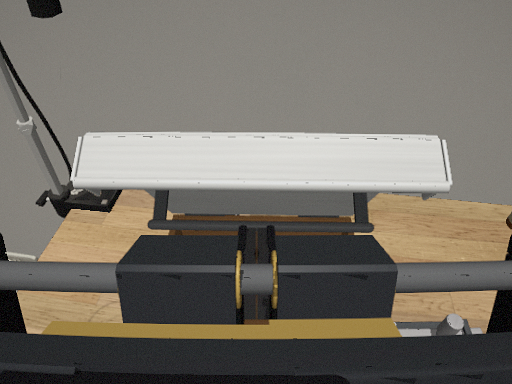

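View pics/t10.png

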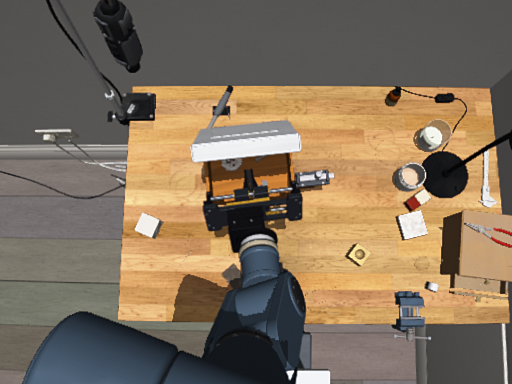

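View pics/s10.png

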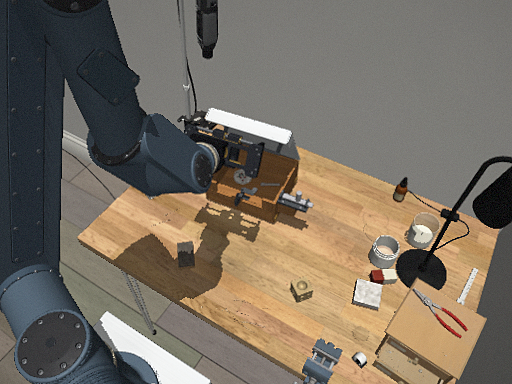

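```bash
python3 - <<'E'
from h import *
yaw=.113; f=np.array([.545,.036,0]); ux=np.array([np.cos(yaw),np.sin(yaw),0]); hx=f+ux*.218
for a in (.8,.9,1.,1.1):
  x=-.218*np.cos(a)-.033*np.sin(a); z=.095-.033*np.cos(a)+.218*np.sin(a)
  P=hx+ux*x+[0,0,z]; print(a,proj('wrist',[P]),proj('top',[P]))
E
python3 -m crank '[[[0,0,0,0],[0,0,0,0],[0,0,0,0],[0,0,0,0]]]'
python3 - <<'E'
from h import *
a=cv2.imread('pics/w10.png')[:,:,::-1].astype(int); b=snap('wrist','w11.png').astype(int)
print('lid region diff',abs(a-b)[120:200,60:460].mean(), abs(a-b)[0:100].mean()); st()
E
```

```text
0.8 [[256.26076832 295.90298103]] [[249.35790859 180.36091066]]
0.9 [[256.62137076 259.28830608]] [[248.4507263  172.21733296]]
1.0 [[257.06576113 220.95175586]] [[247.46655654 163.28235307]]
1.1 [[257.57241672 182.77865216]] [[246.41849647 153.67139667]]
time: 22.65
tool_pos: [0.442, 0.0206, 0.3537]
ee_rot: [-2.65, -0.175, -1.533]
contact_force: [0.4, -0.2, -0.7]
gripper_width: 0.0006
lid region diff 9.094541666666666 2.8928515625
t 22.7 q [-0.3198  0.4066  2.2424  2.4324  0.6329 -1.1986] pos [0.4419 0.0206 0.3538] tip [0.5981 0.0427 0.2631] F [-0.4  1.2 -0.9] w 0.0006026089375163505
[[ 0.4945  0.1357  0.8585]
 [ 0.0608 -0.9907  0.1215]
 [ 0.867  -0.0078 -0.4982]]
```

Run:
```python
from h import *
a=cv2.imread('pics/t10.png')[:,:,::-1].astype(int); b=snap('top','t12.png').astype(int)
print(abs(a-b)[118:162,185:305].mean(), abs(a-b)[215:290,120:180].mean(),abs(a-b)[235:270,340:380].mean())
st(); arm.finish_job()
```

```text
0.48598484848484846 0.568962962962963 0.579047619047619
t 22.75 q [-0.3198  0.4065  2.2426  2.4324  0.6329 -1.1986] pos [0.4418 0.0206 0.3538] tip [0.598  0.0427 0.2631] F [-0.5  0.2 -0.7] w 0.0004456116757367217
[[ 0.4946  0.1356  0.8585]
 [ 0.0608 -0.9907  0.1215]
 [ 0.867  -0.0078 -0.4982]]
the job is handed in; nothing more can be done
```

The stock box is open: the side bolt is fully drawn, the lid stands by itself at about 1.07 rad (61°), and the job was handed in at about 22.8 s. There is no verdict back, so the result below rests on my own checks.

**What I did**
- **Bolt:** I pushed it back to its stop, where the force rose to about 12 N.
- **Slanting the tool:** The moves cannot tilt the tool directly, so I pushed the arm against its reach limit until it leaned forward about 60°. I then brought the fingers in under the lip from the box's right.
- **First lift:** I raised the lid about 34 mm; it stayed there when I backed off. I did not feel the catch stop it, so my angle of roughly 0.15–0.17 rad for this step is from finger height, not contact.
- **Catch:** Sweeping left, I met the tongue about 15 mm right of the slot middle and pushed it until the force climbed to 13 N.
- **Opening:** With the tongue held, I raised the lid past the catch, followed it up to about 60° and backed the fingers out.

**Last checks**
- **Hands off:** The contact force was at noise level, under 1.5 N.
- **Lid still:** Two top views about 0.6 s apart differed in the lid area only by noise (0.49 grey levels).
- **Bystanders:** The ring box and cube areas also showed no change between those two views. Against the start I compared the ring box, cube and sanding block only by eye, and the sanding block was partly hidden in the last top view.
- **Forces:** The highest reading on the lid or catch was about 15 N, against the 30 N limit.

**Two checks that disagreed**
- **Wrist view:** The two wrist pictures of the lid did not match. I put this down to the arm settling by 3 mm between them.
- **Elbow joint:** It read 0.218–0.219 rad at the reach limit, just under its listed range of 0.22. I do not know if that counts as passing the range.

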